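# Press the check blade home in the density reader and keep it there

## Robot

A 6-joint arm with a two-finger parallel gripper is mounted at the origin on the work surface. World frame = base frame: x ahead of the robot, y to its left, z up, the work surface at z = 0. Lengths are in m, angles in degrees, forces in N, time in s.
With the tool pointing down it reaches from about 0.375 to 0.9 m from the base axis. Payload 3.1 kg.
Tool frame: the origin (TCP) lies at the very end of the fingers, on their centre line; the grasp point (between the pads) lies 19 mm behind it; z points along the fingers, y is the line along which they close (so a half turn about z gives the same grasp; the last joint's range is limited). The gripper opens to 87 mm and grips with 3 to 60 N. Pads are 19 mm wide; open, the fingers measure 117 mm over their backs; the gripper's body (75 mm by 190 mm) begins 51 mm behind the grasp point.
Start: joints at [-82.019, 30.224, 82.088, -0, 67.689, -10.227], TCP at [0.195, -0.594, 0.201] pointing down, gripper open.
Joint ranges: [-176.69, 176.69], [-43.24, 126.21], [12.49, 139.97], [-82, 262], [0, 151.66], [-163.58, 163.58]. Speed limits (degrees/s): [159.86, 159.86, 180, 180, 180, 180].

## Interface

Orientations are given as a 3x3 rotation matrix whose columns are the frame's x, y, z axes.
In Python, from rig import bot gives the robot as it stands.
- The arm moves only by the tool move_arm, never from a script. Its argument "increments" is a list of rows, each an object with "xyz": the shift along the tool's x, y, z in mm, a list of three; "roll": the turn about the tool's z in rad; "grip": the opening in per cent of the stroke, from 0 (shut) to 100 (fully open). A call has 1 to 5 rows; each row shifts and turns the commanded pose from where the row before left it, along the tool's axes as they then stand; what a row does not reach is not made up. A row lasts 1/12 s, in which the tool goes at most 41.7 mm and 7.16 degrees, less where a joint would pass 70% of its speed; a pose out of reach is approached as far as the arm can. A call is refused whole if a number of a shift passes 41.7 or a number of a turn 0.125, either way. A call with a gripper value outside its range is refused whole. The fingers move at their own pace and stop on an object; the grip force is fixed at half the most. Time passes only in rows, so rows that do not move let the fingers close. It gives the time, the measured TCP pose, the force, the opening and the grip force at its end, in the units of the state.
- bot.read_state(): the state, without advancing time (a new reading comes with each control period).
- bot.capture(name): name is "scene" or "top" or "wrist"; returns (picture, depth): 420x560x3 uint8, red, green, blue; 420x560 float32, m along the optical axis (not along the pixel's ray), 0 where there is no reading.
- bot.camera_model(name): a dict with "intrinsics" (3x3 intrinsics, pixels), "rvec" (rotation vector, rad) and "tvec" (3), from world to camera coordinates, as OpenCV has them; the wrist camera has in their place "tool_from_camera" (4x4, takes a point from camera to tool coordinates, whose origin is the TCP and whose axes are the flange's). Camera axes: x right, y down, z forward; pixel columns grow to the right and rows downward; lengths in m; the calibration is good to about 2 mm. A picture is of the moment at which its call begins: read the wrist's pose just before it. camera_model takes no time and is no camera call.
- bot.hand_in(): hands the job in; it is judged then, once.
Trained networks look in the newest picture that a camera, given by its name, has taken for a name from the list of things; names that differ only in an ending like _2 or _b are one class to them, and where a whole thing is asked for, a point or a joint stands for the part that bears it (a point fixed in the world has none). Each returns a list of dicts, best first, with "conf" (0 to 1); they miss things now and then, are a little off and sometimes report something else, mostly with a low value. They report only what shows in the picture. A call takes as long as a camera call. They do not tell look-alikes from the thing itself.
- bot.spot_in(label, camera): "at" ([x, y, z] in m, in the coordinates of the camera as it stood for that picture, good to about 4 mm: the middle of the surface that is visible of it).
- bot.trace(label, camera): "mask" (420x560 bool, what is visible of it).
The state is a dict: "time_s": time; "joint_positions": joint angles; "qvel": joint speeds; "tau": joint torques, N m; "position": TCP position; "tcp_rot": TCP orientation; "force": force on the tool from outside, world axes, zero at the start; "moment": the same for the moment, N m; "opening": opening from 0.0 (shut) to 1.0 (fully open); "grasp_force": force on a finger pad.
Only numpy, scipy, OpenCV 4.12 (cv2) and the standard library are available. Lean on these libraries where they do the work, as an engineer would, in place of code of your own. Each camera call takes 0.05 s, during which the arm holds its last target. There are 200 camera calls.

## Task

Check the white density reader with its check blade: take the blade with the rectangular block grip out of the grey stand, put it straight down into the reader's steel-collared slot, and press it down slowly against the sprung plunger inside until its flange is hard on the collar. The spring throws the blade back up if you let go, so finish while still holding it pressed firmly home. Leave the other two blades in the stand and everything else on the bench where it is.

Things in the scene. Friction and masses are not known exactly. Their poses are not given: they have to be found in the camera images.
- blade_grip (a point): Centre of the check blade's grip: a black block 16 (x) by 32 (y) by 40 (z) mm on an aluminium flange 32 by 40 by 6 mm; flange top 20 mm, underside 26 mm below this point. Below the flange hangs a flat steel blade 4 (x) by 24 (y) by 60 mm. Axes: x across the blade's thickness, y its width, z up. A half turn about z makes no difference. Starts upright in one of the stand's places.
- blade_tip (a point): Middle of the check blade's lower end, 86 mm straight below the centre of the grip; axes as the grip's.
- check_blade: The whole check blade, one rigid piece of 70 to 125 g; origin in the middle of the flange's underside, 60 mm above the tip and 26 mm below the grip's centre; axes as the grip's.
- stand: Grey stand 70 (x) by 210 (y) by 66 mm high, fixed to the bench; origin at the centre of its underside. Its three slots, 9 by 29 mm and 62 mm deep, lie 70 mm apart along its y (at -70, 0 and +70 mm). A blade in it rests with its flange on the stand's top, blade inside, thickness along the stand's x, and lifts straight up.
- knob_blade: Another blade in the stand, with a round black knob 32 mm across as its grip; same blade and flange, top 40 mm above the flange's underside (origin). Leave alone.
- rod_blade: Another blade in the stand, with a plain steel rod 10 mm thick as its grip, top 48 mm above the flange's underside (origin). Leave alone.
- reader: White density reader 150 (x) by 180 (y) by 70 mm high, fixed to the bench; origin at the centre of its underside. The collar with the slot stands on its top, 30 mm from the centre towards its +y; a small black display panel lies on the other side.
- collar: Steel collar plate on the reader's top, 56 (x) by 66 (y) by 10 mm, its top 80 mm above the bench, part of the reader and aligned with it; origin at its underside's centre.
- slot_mouth (a point): Centre of the slot at the collar's top face, 80 mm above the bench; z up, x across the slot's narrow width, y along its length. The slot is 7 (x) by 27 (y) mm with a lead-in that opens to 14 by 34 mm at the top. A blade goes straight down, thickness along x, either way round.
- plunger (a joint): Travel in m of the sprung plunger in the slot, 0 at rest, growing downwards. At rest its top is 48 mm below the collar's top, so the blade's tip meets it with the flange 12 mm above the collar. It pushes back with about 3 N at first and 7.2 N at 12 mm, where the flange meets the collar (the hard stop); the plunger alone could go 16 mm.
- dishes: Two stacked round clear dishes with red medium, 90 mm across, 31 mm high; origin under the centre. Bystander.
- bottle: Amber glass bottle, 60 mm across, 120 mm high; origin under the centre. Bystander.
- swabs: White box of swabs 90 by 80 mm, 126 mm high with the swabs; origin under the centre. Bystander.
- forceps: Steel forceps 130 mm long lying on the bench, long axis x; origin at the middle. Bystander.
- carton: Paper carton 70 by 70 by 120 mm; origin under the centre. Bystander.
- beaker: Empty glass beaker, 76 mm across, 95 mm high; origin under the centre. Bystander.
There are look-alikes about, which are no part of the job. Leave any brown look-alike of the check_blade alone. Leave any orange look-alike of the reader alone.

How it is judged (in metres and radians):
On the way, in this order (a step that is already met when the one before it is completed fails the run):
1. the check blade is lifted clear of the stand (height (world z) of blade_tip above 0.075 m), for 0.1 s.
2. its blade has entered the reader's slot by 20 mm or more, upright, and the plunger is not yet fully down (horizontal distance between blade_tip and slot_mouth below 0.006 m and angle between blade_tip's own z axis and vertical below 0.1 rad and z of blade_tip in the frame of slot_mouth below -0.02 m and value of joint plunger below 0.0095 m).
3. the blade is pressed against the plunger until its flange bears on the collar, and held there (horizontal distance between blade_tip and slot_mouth below 0.006 m and angle between blade_tip's own z axis and vertical below 0.1 rad and value of joint plunger above 0.0105 m and z of blade_tip in the frame of slot_mouth below -0.0583 m and contact force between check_blade and collar above 0.3 N and contact force between the fingers and check_blade above 2 N), for 0.5 s.
At the end, for the whole second after the job is handed in: Blade upright in the slot (0.10 rad, tip within 6 mm of its axis and 58.3 mm or more below the collar), plunger down 10.5 mm or more, flange on the collar with over 0.3 N, fingers on the blade with over 2 N, at rest; other two blades within 20 mm of their starts (all of step 3 and linear speed of check_blade below 0.01 m/s and distance of each of knob_blade, rod_blade from where it was at the start of the episode below 0.02 m); the arm keeps its last pose, push and grip.
It fails at once if the plunger is rammed: driven down faster than 0.2 m/s (velocity of joint plunger above 0.2 m/s).
It fails at once if another blade is moved by more than 20 mm (distance of any of knob_blade, rod_blade from where it was at the start of the episode above 0.02 m).
It fails at once if a bystander is moved by more than 30 mm or tipped (distance of any of dishes, bottle, swabs, forceps, carton, beaker from where it was at the start of the episode above 0.03 m or angle between any of dishes, bottle, swabs, forceps, carton, beaker's own z axis and vertical above 0.5 rad).
It also fails if it takes over 56 s, if anything falls off the work surface, if the arm or the gripper's body presses on something with over 40 N, if the wrist force passes 120 N, or if a joint passes its speed limit or range.

## Working session

There is one attempt and no reset: what is moved stays moved. The work goes in short steps, Python scripts to look and compute and a tool call to move; the robot and the scene stay as the last step left them, time stands still between calls to the robot, and variables do not carry over. Pictures are saved under pics/ and viewed, at most 10 in all, crops included, and the job is handed in when it is done.

Besides the shell and the picture viewer there is one more tool, called after "Request:" as name(argument=value, ...) on one line, values as JSON. move_arm: Moves the arm, as the interface text tells. Its arguments: {"type":"object","properties":{"increments":{"type":"array"}},"required":["increments"]}

```bash
mkdir -p pics; cat > h.py <<'E'
import numpy as np, cv2
from rig import bot
def T(cam, st=None):
    m=bot.camera_model(cam)
    if cam=='wrist':
        W=np.eye(4);W[:3,:3]=np.array(st['tcp_rot']);W[:3,3]=st['position']
        return W@np.array(m['tool_from_camera'])
    R=cv2.Rodrigues(np.array(m['rvec'],float))[0];t=np.array(m['tvec'],float).ravel()
    M=np.eye(4);M[:3,:3]=R.T;M[:3,3]=-R.T@t
    return M
def cap(cam):
    st=bot.read_state();p,d=bot.capture(cam);return p,d,T(cam,st)
def cloud(d,M,K):
    v,u=np.indices(d.shape);K=np.array(K)
    P=np.stack([(u-K[0,2])/K[0,0]*d,(v-K[1,2])/K[1,1]*d,d],-1)
    return P@M[:3,:3].T+M[:3,3]
def save(n,p): cv2.imwrite('pics/'+n+'.png',p[:,:,::-1])
E
python3 - <<'E'
from h import *
for c in ['scene','top']:
    p,d,M=cap(c);save(c+'0',p)
    for l in ['blade_grip','check_blade','stand','knob_blade','rod_blade','reader','collar','slot_mouth','carton','bottle','swabs','beaker','dishes','forceps']:
        try: print(c,l,[(np.round(M[:3,:3]@r['at']+M[:3,3],3).tolist(),round(r['conf'],2)) for r in bot.spot_in(l,c)[:4]])
        except Exception as e: print(l,e)
print(bot.read_state()['time_s'], bot.read_state()['tcp_rot'])
E
```

```text
scene blade_grip [([0.531, -0.42, 0.067], 0.92), ([0.574, -0.312, 0.086], 0.65), ([0.745, -0.14, 0.006], 0.36)]
scene check_blade [([0.533, -0.419, 0.067], 0.93), ([0.569, -0.314, 0.089], 0.87)]
scene stand [([0.574, -0.229, 0.057], 0.87), ([0.56, 0.29, 0.083], 0.65)]
scene knob_blade [([0.553, -0.245, 0.081], 0.54)]
scene rod_blade [([0.536, -0.179, 0.075], 0.51)]
scene reader [([0.602, 0.249, 0.071], 0.78), ([0.289, 0.237, 0.065], 0.71)]
scene collar [([0.563, 0.292, 0.08], 0.76), ([0.245, 0.27, 0.083], 0.59), ([0.745, -0.142, 0.005], 0.29)]
scene slot_mouth [([0.561, 0.295, 0.081], 0.81)]
scene carton [([0.763, -0.28, 0.099], 0.97), ([0.565, 0.291, 0.081], 0.29)]
scene bottle [([0.699, -0.005, 0.066], 0.76), ([0.766, -0.279, 0.097], 0.51), ([0.561, 0.292, 0.084], 0.41)]
scene swabs [([0.793, 0.236, 0.087], 0.82), ([0.561, 0.293, 0.083], 0.67)]
scene beaker [([0.398, -0.46, 0.07], 0.75), ([0.768, -0.281, 0.1], 0.54)]
scene dishes [([0.549, 0.02, 0.034], 0.59)]
scene forceps [([0.749, -0.141, 0.006], 0.65), ([0.572, -0.229, 0.055], 0.36)]
top blade_grip [([0.526, -0.423, 0.081], 0.7
[... 287 characters left out ...]
 0.69), ([0.553, 0.255, 0.072], 0.56)]
top collar [([0.553, 0.287, 0.078], 0.82), ([0.239, 0.269, 0.082], 0.76)]
top slot_mouth [([0.743, -0.136, 0.002], 0.75), ([0.232, 0.272, 0.082], 0.67), ([0.555, 0.29, 0.082], 0.6)]
top carton [([0.731, -0.281, 0.125], 0.8), ([0.378, -0.485, 0.041], 0.37)]
top bottle [([0.666, -0.005, 0.084], 0.82), ([0.376, -0.484, 0.04], 0.51)]
top swabs [([0.748, 0.242, 0.1], 0.75)]
top beaker [([0.377, -0.487, 0.039], 0.91)]
top dishes [([0.541, 0.006, 0.029], 0.82)]
top forceps [([0.742, -0.137, 0.004], 0.53)]
1.5 [[ 9.49923667e-01  3.12482042e-01 -3.85977198e-06]
 [ 3.12482042e-01 -9.49923667e-01  4.36630478e-06]
 [-2.30209692e-06 -5.35376568e-06 -1.00000000e+00]]
```

View pics/scene0.png

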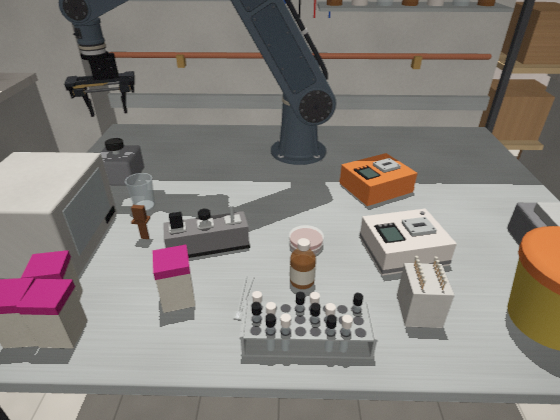

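View pics/top0.png

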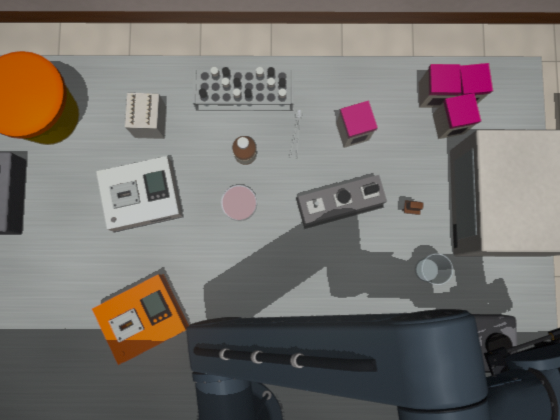

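The scene shows the block-grip blade at the stand's end at (176,220), with the knob and rod blades beside it. The brown look-alike stands at (142,222), the white reader at (405,238) and the orange one at (377,178). In the top view the block grip is at (372,188) and the white collar at (124,194).

```bash
cat >> h.py <<'E'
def rect(mask,cam,M,z):
    """min-area rect of mask pixels intersected with plane z"""
    K=np.array(bot.camera_model(cam)['intrinsics'])
    c=max(cv2.findContours(mask.astype(np.uint8),cv2.RETR_EXTERNAL,cv2.CHAIN_APPROX_NONE)[0],key=cv2.contourArea)[:,0].astype(float)
    r=np.c_[(c-K[:2,2])/[K[0,0],K[1,1]],np.ones(len(c))]@M[:3,:3].T
    s=(z-M[2,3])/r[:,2];P=M[:3,3]+r*s[:,None]
    return cv2.minAreaRect((P[:,:2]*1000).astype(np.float32))
E
python3 - <<'E'
from h import *
p,d,M=cap('top')
K=bot.camera_model('top')['intrinsics'];C=cloud(d,M,K)
for l,z in [('stand',.066),('collar',.08),('reader',.07),('blade_grip',.112)]:
    for r in bot.trace(l,'top')[:3]:
        m=np.array(r['mask']);P=C[m&(d>0)]
        print(l,round(r['conf'],2),m.sum(),np.round(np.median(P,0),3),'zmax',np.round(np.percentile(P[:,2],[50,75,95]),4),rect(m,'top',M,z))
        h=m&(abs(C[...,2]-z)<.006)
        if h.sum()>20: print('   planar',rect(h,'top',M,z))
E
```

```text
stand 0.83 2109 [ 0.538 -0.239  0.066] zmax [0.0661 0.0684 0.0715] ((542.4778442382812, -248.01914978027344), (83.65792846679688, 217.79376220703125), 15.978730201721191)
   planar ((548.2796630859375, -249.88735961914062), (70.83198547363281, 211.0252685546875), 15.451031684875488)
stand 0.65 597 [0.555 0.291 0.081] zmax [0.0805 0.0827 0.0855] ((556.0699462890625, 292.93115234375), (59.46982192993164, 66.97574615478516), 12.61178207397461)
stand 0.58 953 [ 0.377 -0.485  0.044] zmax [0.0438 0.0796 0.0965] ((375.2159729003906, -474.1971435546875), (81.20149230957031, 86.14218139648438), 44.181827545166016)
   planar ((372.948486328125, -493.2516174316406), (24.888368606567383, 61.95845413208008), 81.34931182861328)
collar 0.71 626 [0.239 0.271 0.08 ] zmax [0.0802 0.082  0.0848] ((238.4593505859375, 271.6334533691406), (56.37160873413086, 67.56182098388672), 28.702125549316406)
   planar ((238.26380920410156, 271.8606872558594), (54.65484619140625, 68.47907257080078), 26.95277976989746)
collar 0.56 618 [0.555 0.289 0.081] zmax [0.0806 0.0827 0.0855] ((554.578857421875, 288.306091308593
[... 890 characters left out ...]
44256782531738)
   planar ((554.8685913085938, -309.72625732421875), (10.044577598571777, 17.407379150390625), 0.3060457408428192)
blade_grip 0.52 197 [ 0.563 -0.314  0.095] zmax [0.0949 0.1124 0.1158] ((560.575439453125, -312.3644104003906), (29.395771026611328, 41.42806625366211), 14.443942070007324)
   planar ((566.62353515625, -315.8713073730469), (15.888717651367188, 31.620899200439453), 14.47558879852295)
blade_grip 0.47 249 [ 0.525 -0.419  0.077] zmax [0.0774 0.1051 0.1094] ((521.5431518554688, -412.4208679199219), (48.545955657958984, 33.17557907104492), 80.68013000488281)
   planar ((527.6121826171875, -422.3907470703125), (30.717824935913086, 15.294906616210938), 83.86900329589844)
```

Request:
move_arm(increments=[{"xyz":[0,0,-20],"roll":-0.12,"grip":100},{"xyz":[0,0,-20],"roll":-0.12,"grip":100},{"xyz":[0,0,-20],"roll":-0.12,"grip":100},{"xyz":[0,0,0],"roll":-0.12,"grip":100},{"xyz":[0,0,0],"roll":-0.12,"grip":100}])

```text
time_s: 2.17
position: [0.1955, -0.5948, 0.2629]
tcp_rot: [[0.603, 0.798, 0.001], [0.798, -0.603, -0.004], [-0.003, 0.003, -1.0]]
force: [0.3, 0.4, -0.7]
opening: 0.996
grasp_force: 0.0
```

Request:
move_arm(increments=[{"xyz":[0,0,0],"roll":-0.12,"grip":100},{"xyz":[0,0,0],"roll":-0.12,"grip":100},{"xyz":[0,0,0],"roll":-0.12,"grip":100},{"xyz":[0,0,0],"roll":-0.12,"grip":100},{"xyz":[0,0,0],"roll":-0.12,"grip":100}])

```text
time_s: 2.58
position: [0.1953, -0.5936, 0.2608]
tcp_rot: [[0.047, 0.999, -0.0], [0.999, -0.047, 0.0], [0.0, -0.0, -1.0]]
force: [0.0, 0.1, 0.6]
opening: 1.0
grasp_force: 0.0
```

Request:
move_arm(increments=[{"xyz":[0,0,0],"roll":-0.12,"grip":100},{"xyz":[0,0,0],"roll":-0.12,"grip":100},{"xyz":[0,0,0],"roll":-0.082,"grip":100},{"xyz":[0,0,0],"roll":0,"grip":100}])

```text
time_s: 2.92
position: [0.1953, -0.5936, 0.2609]
tcp_rot: [[-0.267, 0.964, 0.0], [0.964, 0.267, 0.0], [0.0, 0.0, -1.0]]
force: [0.4, 0.3, -0.6]
opening: 1.0
grasp_force: 0.0
```

```bash
cat >> h.py <<'E'
def to(xy,z=None,yaw=None):
    s=bot.read_state();R=np.array(s['tcp_rot']);p=np.array(s['position'])
    t=np.array([*xy,p[2] if z is None else z])
    a=np.degrees(np.arctan2(R[1,1],R[0,1]))
    print('t',s['time_s'],'pos',np.round(p,4),'yaw_y',round(a,2),'shift mm',np.round(R.T@(t-p)*1000,1),'roll',None if yaw is None else round(-np.radians(yaw-a),4),'F',np.round(s['force'],2),'op',round(s['opening'],3),'gf',round(s['grasp_force'],2))
E
python3 -c "
from h import *
print(np.round(bot.camera_model('wrist')['tool_from_camera'],3))
to((.567,-.317),.25,15.4)"
```

```text
[[ 0.001 -0.961 -0.277  0.077]
 [ 1.     0.001 -0.    -0.001]
 [ 0.    -0.277  0.961 -0.183]
 [ 0.     0.     0.     1.   ]]
t 2.9167 pos [ 0.1953 -0.5936  0.2609] yaw_y 15.49 shift mm [167.3 432.1  10.9] roll 0.0016 F [ 0.35  0.27 -0.63] op 1.0 gf 0.0
```

Request:
move_arm(increments=[{"xyz":[14,36,1],"roll":0,"grip":100},{"xyz":[14,36,1],"roll":0,"grip":100},{"xyz":[14,36,1],"roll":0,"grip":100},{"xyz":[14,36,1],"roll":0,"grip":100},{"xyz":[14,36,1],"roll":0,"grip":100}])

```text
time_s: 3.33
position: [0.3514, -0.4772, 0.2559]
tcp_rot: [[-0.263, 0.965, 0.0], [0.965, 0.263, -0.0], [-0.0, 0.0, -1.0]]
force: [0.4, 0.1, -0.8]
opening: 1.001
grasp_force: 0.0
```

Request:
move_arm(increments=[{"xyz":[14,36,1],"roll":0,"grip":100},{"xyz":[14,36,1],"roll":0,"grip":100},{"xyz":[14,36,1],"roll":0,"grip":100},{"xyz":[14,36,1],"roll":0,"grip":100},{"xyz":[14,36,1],"roll":0,"grip":100}])

```text
time_s: 3.75
position: [0.5065, -0.3617, 0.251]
tcp_rot: [[-0.263, 0.965, 0.0], [0.965, 0.263, -0.0], [-0.0, 0.0, -1.0]]
force: [0.3, -0.4, -0.3]
opening: 1.002
grasp_force: 0.0
```

Request:
move_arm(increments=[{"xyz":[14,36,1],"roll":0,"grip":100},{"xyz":[13,36,1],"roll":0,"grip":100},{"xyz":[0,0,0],"roll":0,"grip":100},{"xyz":[0,0,0],"roll":0,"grip":100}])

```text
time_s: 4.08
position: [0.5688, -0.3161, 0.2485]
tcp_rot: [[-0.268, 0.963, -0.0], [0.963, 0.268, -0.0], [0.0, -0.0, -1.0]]
force: [-0.6, 1.0, -0.0]
opening: 1.004
grasp_force: 0.0
```

```bash
python3 - <<'E'
from h import *
to((.567,-.317),.25,15.4)
p,d,M=cap('wrist');save('w1',p)
C=cloud(d,M,bot.camera_model('wrist')['intrinsics'])
for l,z in [('blade_grip',.112),('check_blade',.112),('stand',.066)]:
    for r in bot.trace(l,'wrist')[:2]:
        m=np.array(r['mask']);P=C[m&(d>0)]
        print(l,round(r['conf'],2),np.round(np.median(P,0),4),'z',np.round(np.percentile(P[:,2],[5,25,50,75,90,98]),4))
        h=m&(abs(C[...,2]-z)<.005)
        if h.sum()>20: print('   planar',h.sum(),np.median(C[h],0).round(4),rect(h,'wrist',M,z))
E
```

```text
t 4.0833 pos [ 0.5688 -0.3161  0.2485] yaw_y 15.54 shift mm [-0.4 -1.9 -1.5] roll 0.0025 F [-0.63  1.04 -0.  ] op 1.004 gf 0.0
blade_grip 0.72 [ 0.564  -0.3132  0.0839] z [0.07   0.0711 0.0839 0.1108 0.1116 0.1122]
   planar 530 [ 0.5647 -0.3167  0.111 ] ((564.7276611328125, -316.3076171875), (15.529152870178223, 31.551782608032227), 15.090498924255371)
blade_grip 0.56 [ 0.5268 -0.4142  0.0663] z [0.0131 0.0648 0.0663 0.104  0.1052 0.1061]
check_blade 0.94 [ 0.5271 -0.4146  0.0663] z [0.0335 0.0648 0.0663 0.104  0.1051 0.106 ]
check_blade 0.78 [ 0.5642 -0.3135  0.0886] z [0.07   0.0711 0.0886 0.1108 0.1116 0.1122]
   planar 536 [ 0.5648 -0.3167  0.111 ] ((564.7339477539062, -316.305908203125), (15.542208671569824, 31.551782608032227), 15.090500831604004)
stand 0.6 [ 0.5446 -0.2326  0.0652] z [0.0636 0.0646 0.0652 0.0657 0.0662 0.0669]
   planar 10243 [ 0.5443 -0.2324  0.0652] ((546.3158569335938, -250.471435546875), (69.83979034423828, 208.73019409179688), 15.508922576904297)
```

The wrist view puts the block's top at (0.565, -0.3165, 0.111) with a yaw of about 15.3°. I'm descending on it.

Request:
move_arm(increments=[{"xyz":[0.5,-3.5,30],"roll":0,"grip":70},{"xyz":[0,0,35],"roll":0,"grip":70},{"xyz":[0,0,35],"roll":0,"grip":70},{"xyz":[0,0,35],"roll":0,"grip":70},{"xyz":[0,0,15],"roll":0,"grip":70}])

```text
time_s: 4.7
position: [0.56, -0.3178, 0.0944]
tcp_rot: [[-0.263, 0.965, -0.006], [0.965, 0.263, 0.005], [0.006, -0.005, -1.0]]
force: [-0.7, -0.4, 0.1]
opening: 0.736
grasp_force: 0.0
```

Request:
move_arm(increments=[{"xyz":[0,0,12],"roll":0,"grip":70},{"xyz":[0,0,12],"roll":0,"grip":70},{"xyz":[0,0,0],"roll":0,"grip":70},{"xyz":[0,0,0],"roll":0,"grip":70}])

```text
time_s: 5.03
position: [0.5639, -0.3191, 0.0752]
tcp_rot: [[-0.265, 0.964, 0.001], [0.964, 0.265, -0.0], [-0.001, 0.0, -1.0]]
force: [-0.2, -0.2, -0.2]
opening: 0.702
grasp_force: 0.0
```

```bash
python3 - <<'E'
from h import *
to((.565,-.3165),.0745,15.4)
p,d,M=cap('wrist');save('w2',p)
E
```

```text
t 5.0333 pos [ 0.5639 -0.3191  0.0752] yaw_y 15.36 shift mm [2.2 1.7 0.7] roll -0.0008 F [-0.24 -0.22 -0.22] op 0.702 gf 0.0
```

View pics/w2.png

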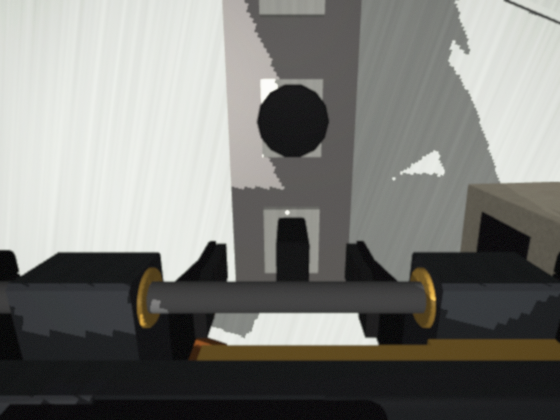

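The block grip, at columns 275–308, stands centred between the two fingers at (218,290) and (358,290). I'll correct by about 2 mm, close and lift.

Request:
move_arm(increments=[{"xyz":[2,1.5,0.5],"roll":0,"grip":70},{"xyz":[0,0,0],"roll":0,"grip":40},{"xyz":[0,0,0],"roll":0,"grip":0},{"xyz":[0,0,0],"roll":0,"grip":0},{"xyz":[0,0,0],"roll":0,"grip":0}])

```text
time_s: 5.5
position: [0.5651, -0.316, 0.0748]
tcp_rot: [[-0.266, 0.964, 0.001], [0.964, 0.266, -0.001], [-0.001, 0.0, -1.0]]
force: [-0.3, 0.3, -0.5]
opening: 0.481
grasp_force: 0.0
```

Request:
move_arm(increments=[{"xyz":[0,0,0],"roll":0,"grip":0},{"xyz":[0,0,0],"roll":0,"grip":0},{"xyz":[0,0,0],"roll":0,"grip":0},{"xyz":[0,0,0],"roll":0,"grip":0},{"xyz":[0,0,0],"roll":0,"grip":0}])

```text
time_s: 5.92
position: [0.5648, -0.3159, 0.0742]
tcp_rot: [[-0.266, 0.964, -0.0], [0.964, 0.266, 0.0], [0.0, -0.0, -1.0]]
force: [2.0, -0.3, 0.2]
opening: 0.182
grasp_force: 29.9
```

Request:
move_arm(increments=[{"xyz":[0,0,-3],"roll":0,"grip":0},{"xyz":[0,0,-8],"roll":0,"grip":0},{"xyz":[0,0,-12],"roll":0,"grip":0},{"xyz":[0,0,-15],"roll":0,"grip":0},{"xyz":[0,0,-20],"roll":0,"grip":0}])

```text
time_s: 6.33
position: [0.5642, -0.3155, 0.1328]
tcp_rot: [[-0.266, 0.964, -0.002], [0.964, 0.266, 0.001], [0.002, -0.001, -1.0]]
force: [1.0, -0.4, -1.5]
opening: 0.18
grasp_force: 29.9
```

Request:
move_arm(increments=[{"xyz":[0,0,-20],"roll":0,"grip":0},{"xyz":[0,0,-20],"roll":0,"grip":0},{"xyz":[0,0,-20],"roll":0,"grip":0},{"xyz":[0,0,-12],"roll":0,"grip":0},{"xyz":[0,0,0],"roll":0,"grip":0}])

```text
time_s: 6.75
position: [0.5668, -0.3175, 0.2093]
tcp_rot: [[-0.266, 0.964, 0.007], [0.964, 0.266, -0.005], [-0.007, 0.005, -1.0]]
force: [-0.1, -0.5, -0.0]
opening: 0.178
grasp_force: 29.9
```

```bash
python3 - <<'E'
from h import *
to((.555,.289),.21,13.1)
p,d,M=cap('wrist');save('w3',p)
E
```

```text
t 6.75 pos [ 0.5668 -0.3175  0.2093] yaw_y 15.42 shift mm [587.8 149.9  -4. ] roll 0.0405 F [-0.11 -0.53 -0.01] op 0.178 gf 29.89
```

View pics/w3.png

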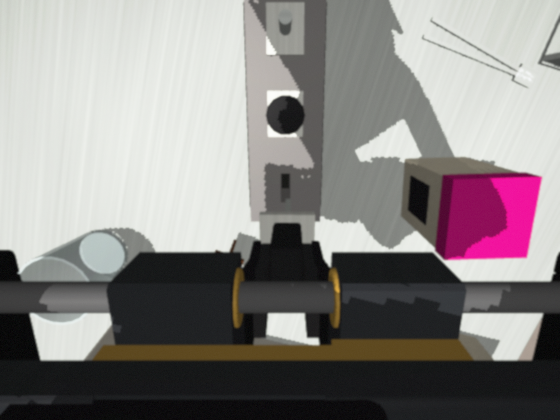

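The block blade hangs in the fingers. The slot it left is empty at (285,183), and the knob (285,115) and rod (285,25) blades are undisturbed. Next I travel to about 60 mm short of the collar so the wrist camera can see it.

Request:
move_arm(increments=[{"xyz":[35,10,0],"roll":0.008,"grip":0},{"xyz":[35,10,0],"roll":0.008,"grip":0},{"xyz":[35,10,0],"roll":0.008,"grip":0},{"xyz":[35,10,0],"roll":0.008,"grip":0},{"xyz":[35,10,0],"roll":0.008,"grip":0}])

```text
time_s: 7.22
position: [0.5682, -0.1322, 0.2033]
tcp_rot: [[-0.226, 0.974, -0.002], [0.974, 0.226, 0.001], [0.002, -0.002, -1.0]]
force: [0.4, -0.3, -1.9]
opening: 0.178
grasp_force: 29.9
```

Request:
move_arm(increments=[{"xyz":[35,10,0],"roll":0,"grip":0},{"xyz":[35,10,0],"roll":0,"grip":0},{"xyz":[35,10,0],"roll":0,"grip":0},{"xyz":[35,10,0],"roll":0,"grip":0},{"xyz":[35,10,0],"roll":0,"grip":0}])

```text
time_s: 7.63
position: [0.5772, 0.0496, 0.2035]
tcp_rot: [[-0.227, 0.974, -0.002], [0.974, 0.227, 0.0], [0.001, -0.002, -1.0]]
force: [-0.0, -0.9, -0.8]
opening: 0.18
grasp_force: 29.9
```

Request:
move_arm(increments=[{"xyz":[35,10,0],"roll":0,"grip":0},{"xyz":[35,10,0],"roll":0,"grip":0},{"xyz":[35,10,0],"roll":0,"grip":0},{"xyz":[30,10,0],"roll":0,"grip":0},{"xyz":[20,10,0],"roll":0,"grip":0}])

```text
time_s: 8.05
position: [0.59, 0.2132, 0.2032]
tcp_rot: [[-0.229, 0.973, -0.003], [0.973, 0.229, 0.001], [0.001, -0.003, -1.0]]
force: [0.7, -0.4, -1.1]
opening: 0.185
grasp_force: 29.9
```

Request:
move_arm(increments=[{"xyz":[0,0,0],"roll":0,"grip":0},{"xyz":[0,0,0],"roll":0,"grip":0},{"xyz":[0,0,0],"roll":0,"grip":0}])

```text
time_s: 8.3
position: [0.591, 0.2094, 0.2034]
tcp_rot: [[-0.227, 0.974, -0.002], [0.974, 0.227, -0.001], [-0.001, -0.002, -1.0]]
force: [0.0, -1.0, -0.8]
opening: 0.181
grasp_force: 29.9
```

```bash
python3 - <<'E'
from h import *
to((.555,.289),.21,13.1)
p,d,M=cap('wrist');save('w4',p)
C=cloud(d,M,bot.camera_model('wrist')['intrinsics'])
for l,z in [('collar',.08),('reader',.07),('slot_mouth',.08)]:
    for r in bot.trace(l,'wrist')[:2]:
        m=np.array(r['mask']);P=C[m&(d>0)]
        print(l,round(r['conf'],2),m.sum(),np.round(np.median(P,0),4),'z',np.round(np.percentile(P[:,2],[5,25,50,75,98]),4))
        h=m&(abs(C[...,2]-z)<.004)
        if h.sum()>20: print('   planar',h.sum(),rect(h,'wrist',M,z))
    print([(np.round(M[:3,:3]@r['at']+M[:3,3],4).tolist(),round(r['conf'],2)) for r in bot.spot_in(l,'wrist')[:4]])
E
```

```text
t 8.3 pos [0.591  0.2094 0.2034] yaw_y 13.13 shift mm [ 85.7 -17.   -6.6] roll 0.0006 F [ 0.01 -0.98 -0.78] op 0.181 gf 29.88
collar 0.76 4939 [0.5529 0.2911 0.0791] z [0.0772 0.0786 0.0791 0.0797 0.0808]
   planar 4796 ((553.5004272460938, 289.59320068359375), (55.774688720703125, 65.7769775390625), 12.870969772338867)
[([0.5506, 0.296, 0.0784], 0.64)]
reader 0.92 32968 [0.5567 0.2729 0.0696] z [0.068  0.0689 0.0696 0.0731 0.08  ]
   planar 25887 ((560.10791015625, 260.4154968261719), (149.63194274902344, 179.552490234375), 12.846490859985352)
reader 0.57 8533 [0.3303 0.2415 0.0429] z [0.0047 0.0218 0.0429 0.0664 0.0703]
   planar 2155 ((341.5432434082031, 227.75306701660156), (35.805755615234375, 88.43427276611328), 0.09389197081327438)
[([0.329, 0.2402, 0.0443], 0.83), ([0.5599, 0.2685, 0.0683], 0.64)]
slot_mouth 0.59 5083 [0.5528 0.2913 0.0791] z [0.0769 0.0786 0.0791 0.0797 0.0808]
   planar 4893 ((553.4891357421875, 289.5751037597656), (55.80473327636719, 65.84844207763672), 12.869302749633789)
[([0.5559, 0.2921, 0.0803], 0.81)]
```

View pics/w4.png

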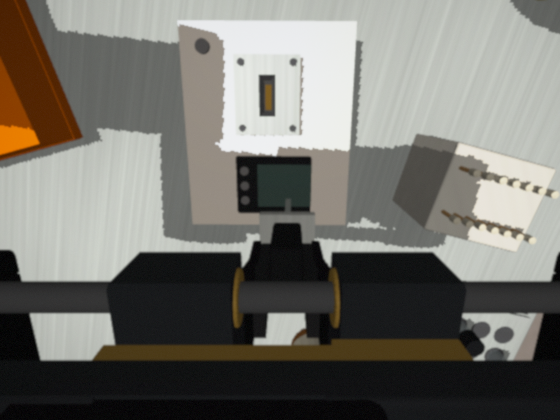

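The wrist view shows the collar at (268,95) with its slot at (267,95), and the blade held at (288,230). The collar measures (0.5535, 0.2896, 0.079) at a yaw of 12.9°. I'll move to just above it.

Request:
move_arm(increments=[{"xyz":[30,-6,5],"roll":0.0045,"grip":0},{"xyz":[30,-6,8],"roll":0,"grip":0},{"xyz":[20,-4,10],"roll":0,"grip":0},{"xyz":[7,-2,10],"roll":0,"grip":0},{"xyz":[0,0,0],"roll":0,"grip":0}])

```text
time_s: 9.07
position: [0.5523, 0.2914, 0.1692]
tcp_rot: [[-0.225, 0.974, -0.005], [0.974, 0.225, -0.001], [-0.0, -0.005, -1.0]]
force: [-0.4, -0.7, -2.1]
opening: 0.179
grasp_force: 29.9
```

Request:
move_arm(increments=[{"xyz":[0,0,0],"roll":0,"grip":0},{"xyz":[0,0,0],"roll":0,"grip":0},{"xyz":[0,0,0],"roll":0,"grip":0}])

```text
time_s: 9.32
position: [0.5562, 0.2897, 0.172]
tcp_rot: [[-0.221, 0.975, 0.002], [0.975, 0.221, 0.0], [-0.0, 0.002, -1.0]]
force: [0.9, -0.1, -1.2]
opening: 0.181
grasp_force: 29.9
```

```bash
python3 - <<'E'
from h import *
to((.5535,.29),.153,12.87)
p,d,M=cap('scene')
for l in ['blade_tip','blade_grip','slot_mouth']:
    print(l,[(np.round(M[:3,:3]@r['at']+M[:3,3],4).tolist(),round(r['conf'],2)) for r in bot.spot_in(l,'scene')[:3]])
q=p[140:290,340:480];save('s5',cv2.resize(q,None,fx=4,fy=4,interpolation=cv2.INTER_CUBIC))
E
```

```text
t 9.3167 pos [0.5562 0.2897 0.172 ] yaw_y 12.78 shift mm [ 0.9 -2.6 19. ] roll -0.0016 F [ 0.89 -0.12 -1.22] op 0.181 gf 29.88
blade_tip [([0.5375, -0.4227, 0.0672], 0.95), ([0.5579, 0.2827, 0.1715], 0.86), ([0.5453, 0.0188, 0.0305], 0.72)]
blade_grip [([0.5628, 0.2842, 0.1694], 0.92), ([0.5339, -0.4216, 0.0648], 0.79)]
slot_mouth [([0.2483, 0.2693, 0.0792], 0.84), ([0.5612, 0.2876, 0.0832], 0.79)]
```

View pics/s5.png

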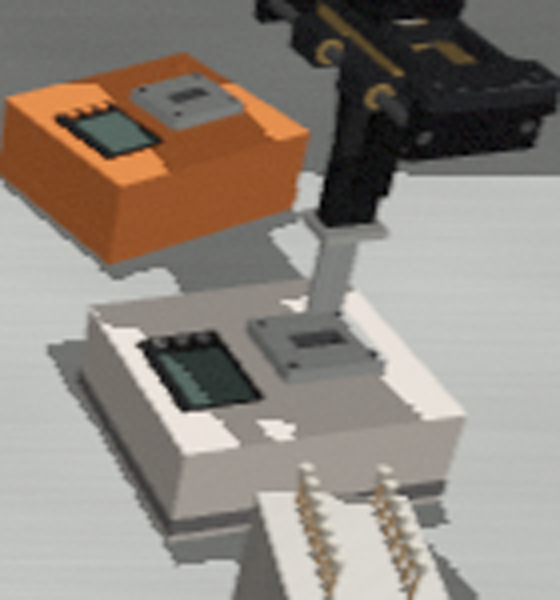

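The scene crop shows the blade hanging upright over the white reader's collar, with its tip at (325,310) just above the slot at (318,340). I'll let it settle and check for sway.

Request:
move_arm(increments=[{"xyz":[0,0,0],"roll":0,"grip":0},{"xyz":[0,0,0],"roll":0,"grip":0},{"xyz":[0,0,0],"roll":0,"grip":0}])

```text
time_s: 9.77
position: [0.5549, 0.2907, 0.1714]
tcp_rot: [[-0.223, 0.975, 0.0], [0.975, 0.223, 0.0], [0.0, 0.0, -1.0]]
force: [-0.2, 0.7, -1.4]
opening: 0.18
grasp_force: 29.9
```

Request:
move_arm(increments=[{"xyz":[0,0,0],"roll":0,"grip":0},{"xyz":[0,0,0],"roll":0,"grip":0}])

```text
time_s: 9.93
position: [0.5548, 0.2908, 0.1713]
tcp_rot: [[-0.223, 0.975, -0.0], [0.975, 0.223, -0.0], [-0.0, -0.0, -1.0]]
force: [0.6, -0.4, -1.2]
opening: 0.182
grasp_force: 29.9
```

Request:
move_arm(increments=[{"xyz":[0,0,0],"roll":0,"grip":0},{"xyz":[0,0,0],"roll":0,"grip":0}])

```text
time_s: 10.1
position: [0.5548, 0.2909, 0.1713]
tcp_rot: [[-0.223, 0.975, -0.0], [0.975, 0.223, 0.0], [0.0, -0.0, -1.0]]
force: [0.3, -0.1, -1.2]
opening: 0.18
grasp_force: 29.9
```

Request:
move_arm(increments=[{"xyz":[-0.5,-1,5],"roll":0,"grip":0},{"xyz":[0,0,5],"roll":0,"grip":0},{"xyz":[0,0,5],"roll":0,"grip":0},{"xyz":[0,0,4],"roll":0,"grip":0},{"xyz":[0,0,2],"roll":0,"grip":0}])

```text
time_s: 10.52
position: [0.5534, 0.2898, 0.1492]
tcp_rot: [[-0.223, 0.975, -0.002], [0.975, 0.223, -0.001], [-0.0, -0.002, -1.0]]
force: [-0.0, -0.8, -1.2]
opening: 0.182
grasp_force: 29.9
```

Request:
move_arm(increments=[{"xyz":[0,0,2],"roll":0,"grip":0},{"xyz":[0,0,2],"roll":0,"grip":0},{"xyz":[0,0,2],"roll":0,"grip":0},{"xyz":[0,0,2],"roll":0,"grip":0},{"xyz":[0,0,0],"roll":0,"grip":0}])

```text
time_s: 10.93
position: [0.5538, 0.29, 0.142]
tcp_rot: [[-0.223, 0.975, -0.001], [0.975, 0.223, -0.0], [-0.0, -0.001, -1.0]]
force: [-0.6, -0.1, -0.8]
opening: 0.177
grasp_force: 29.9
```

```bash
python3 - <<'E'
from h import *
to((.5537,.29),.13,12.87); print(np.round(bot.read_state()['moment'],2))
p,d,M=cap('scene')
q=p[140:290,340:480];save('s6',cv2.resize(q,None,fx=4,fy=4,interpolation=cv2.INTER_CUBIC))
E
```

```text
t 10.9333 pos [0.5538 0.29   0.142 ] yaw_y 12.86 shift mm [ 0. -0. 12.] roll -0.0001 F [-0.56 -0.1  -0.76] op 0.177 gf 29.88
[-0.05 -0.19  0.01]
```

View pics/s6.png

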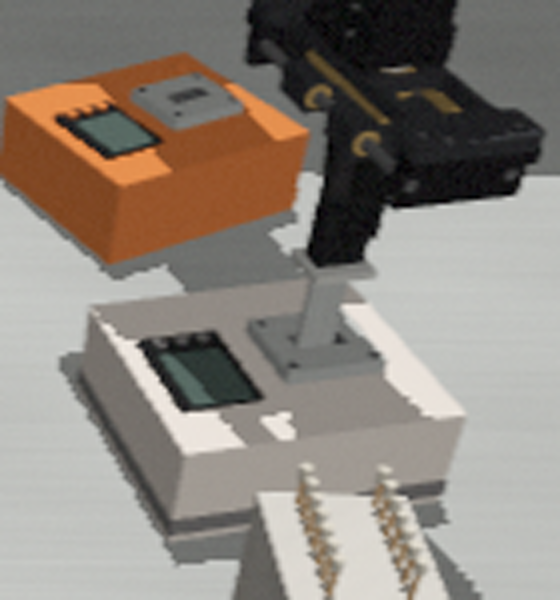

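The tip is in the slot's mouth at (318,340), and the forces are small. I'll go on down in small steps.

Request:
move_arm(increments=[{"xyz":[0,0,2],"roll":0,"grip":0},{"xyz":[0,0,2],"roll":0,"grip":0},{"xyz":[0,0,2],"roll":0,"grip":0},{"xyz":[0,0,2],"roll":0,"grip":0},{"xyz":[0,0,0],"roll":0,"grip":0}])

```text
time_s: 11.4
position: [0.5536, 0.2899, 0.1338]
tcp_rot: [[-0.223, 0.975, -0.001], [0.975, 0.223, -0.0], [-0.0, -0.001, -1.0]]
force: [-0.5, -0.5, -0.9]
opening: 0.182
grasp_force: 29.9
```

Request:
move_arm(increments=[{"xyz":[0,0,3],"roll":0,"grip":0},{"xyz":[0,0,3],"roll":0,"grip":0},{"xyz":[0,0,3],"roll":0,"grip":0},{"xyz":[0,0,3],"roll":0,"grip":0},{"xyz":[0,0,0],"roll":0,"grip":0}])

```text
time_s: 11.82
position: [0.5534, 0.2899, 0.1215]
tcp_rot: [[-0.223, 0.975, -0.002], [0.975, 0.223, -0.001], [-0.0, -0.002, -1.0]]
force: [0.3, -0.3, -1.1]
opening: 0.178
grasp_force: 29.9
```

Request:
move_arm(increments=[{"xyz":[0,0,4],"roll":0,"grip":0},{"xyz":[0,0,4],"roll":0,"grip":0},{"xyz":[0,0,4],"roll":0,"grip":0},{"xyz":[0,0,3],"roll":0,"grip":0},{"xyz":[0,0,1],"roll":0,"grip":0}])

```text
time_s: 12.23
position: [0.5535, 0.2899, 0.1055]
tcp_rot: [[-0.223, 0.975, -0.001], [0.975, 0.223, -0.0], [-0.0, -0.001, -1.0]]
force: [-0.2, -0.9, -1.3]
opening: 0.179
grasp_force: 29.9
```

Request:
move_arm(increments=[{"xyz":[0,0,1],"roll":0,"grip":0},{"xyz":[0,0,1],"roll":0,"grip":0},{"xyz":[0,0,1],"roll":0,"grip":0},{"xyz":[0,0,1],"roll":0,"grip":0},{"xyz":[0,0,1],"roll":0,"grip":0}])

```text
time_s: 12.65
position: [0.5541, 0.2901, 0.1014]
tcp_rot: [[-0.223, 0.975, 0.0], [0.975, 0.223, 0.0], [0.0, 0.0, -1.0]]
force: [-1.3, -0.1, -1.6]
opening: 0.179
grasp_force: 29.9
```

Request:
move_arm(increments=[{"xyz":[0,0,1],"roll":0,"grip":0},{"xyz":[0,0,1],"roll":0,"grip":0},{"xyz":[0,0,1],"roll":0,"grip":0},{"xyz":[0,0,1],"roll":0,"grip":0},{"xyz":[0,0,0],"roll":0,"grip":0}])

```text
time_s: 13.07
position: [0.5542, 0.2901, 0.0976]
tcp_rot: [[-0.223, 0.975, 0.0], [0.975, 0.223, 0.0], [0.0, 0.0, -1.0]]
force: [-0.5, 0.9, 2.6]
opening: 0.18
grasp_force: 29.9
```

Request:
move_arm(increments=[{"xyz":[0,0,1],"roll":0,"grip":0},{"xyz":[0,0,1],"roll":0,"grip":0},{"xyz":[0,0,1],"roll":0,"grip":0},{"xyz":[0,0,1],"roll":0,"grip":0},{"xyz":[0,0,1],"roll":0,"grip":0}])

```text
time_s: 13.48
position: [0.5542, 0.2902, 0.0925]
tcp_rot: [[-0.223, 0.975, 0.001], [0.975, 0.223, 0.0], [0.0, 0.001, -1.0]]
force: [0.3, 0.0, 4.4]
opening: 0.177
grasp_force: 29.9
```

Request:
move_arm(increments=[{"xyz":[0,0,1],"roll":0,"grip":0},{"xyz":[0,0,1],"roll":0,"grip":0},{"xyz":[0,0,1],"roll":0,"grip":0},{"xyz":[0,0,0],"roll":0,"grip":0},{"xyz":[0,0,0],"roll":0,"grip":0}])

```text
time_s: 13.9
position: [0.5542, 0.2901, 0.0895]
tcp_rot: [[-0.223, 0.975, 0.0], [0.975, 0.223, 0.0], [0.0, 0.0, -1.0]]
force: [-0.9, -0.8, 5.5]
opening: 0.181
grasp_force: 29.9
```

Request:
move_arm(increments=[{"xyz":[0,0,0.5],"roll":0,"grip":0},{"xyz":[0,0,0.5],"roll":0,"grip":0},{"xyz":[0,0,0.5],"roll":0,"grip":0},{"xyz":[0,0,0],"roll":0,"grip":0}])

```text
time_s: 14.23
position: [0.5542, 0.2902, 0.0882]
tcp_rot: [[-0.223, 0.975, 0.0], [0.975, 0.223, 0.0], [0.0, 0.001, -1.0]]
force: [-0.7, 0.7, 5.9]
opening: 0.181
grasp_force: 29.9
```

Request:
move_arm(increments=[{"xyz":[0,0,0.5],"roll":0,"grip":0},{"xyz":[0,0,0],"roll":0,"grip":0}])

```text
time_s: 14.4
position: [0.5542, 0.2902, 0.0881]
tcp_rot: [[-0.223, 0.975, 0.001], [0.975, 0.223, 0.0], [0.0, 0.001, -1.0]]
force: [-0.8, 0.0, 7.3]
opening: 0.179
grasp_force: 29.9
```

The position has stopped while the force rises, so the flange is on the collar. I'll add a little more press.

Request:
move_arm(increments=[{"xyz":[0,0,0.5],"roll":0,"grip":0},{"xyz":[0,0,0.5],"roll":0,"grip":0},{"xyz":[0,0,0],"roll":0,"grip":0}])

```text
time_s: 14.65
position: [0.5544, 0.2902, 0.088]
tcp_rot: [[-0.223, 0.975, 0.001], [0.975, 0.223, 0.0], [-0.0, 0.001, -1.0]]
force: [-2.3, 0.3, 11.8]
opening: 0.183
grasp_force: 29.9
```

Request:
move_arm(increments=[{"xyz":[0,0,0],"roll":0,"grip":0},{"xyz":[0,0,0],"roll":0,"grip":0},{"xyz":[0,0,0],"roll":0,"grip":0}])

```text
time_s: 14.9
position: [0.5544, 0.2902, 0.088]
tcp_rot: [[-0.223, 0.975, 0.001], [0.975, 0.223, 0.0], [0.0, 0.001, -1.0]]
force: [-2.4, -0.1, 11.4]
opening: 0.181
grasp_force: 29.9
```

Request:
move_arm(increments=[{"xyz":[0,0,0],"roll":0,"grip":0},{"xyz":[0,0,0],"roll":0,"grip":0},{"xyz":[0,0,0],"roll":0,"grip":0},{"xyz":[0,0,0],"roll":0,"grip":0},{"xyz":[0,0,0],"roll":0,"grip":0}])

```text
time_s: 15.32
position: [0.5544, 0.2902, 0.088]
tcp_rot: [[-0.223, 0.975, 0.001], [0.975, 0.223, 0.0], [0.0, 0.001, -1.0]]
force: [-2.5, -0.3, 12.1]
opening: 0.177
grasp_force: 29.9
```

```bash
python3 - <<'E'
from h import *
to((.5537,.29),.088,12.87)
p,d,M=cap('scene')
q=p[140:290,340:480];save('s7',cv2.resize(q,None,fx=4,fy=4,interpolation=cv2.INTER_CUBIC))
E
```

```text
t 15.3167 pos [0.5544 0.2902 0.088 ] yaw_y 12.87 shift mm [-0.1 -0.7  0. ] roll -0.0 F [-2.55 -0.35 12.13] op 0.177 gf 29.93
```

View pics/s7.png

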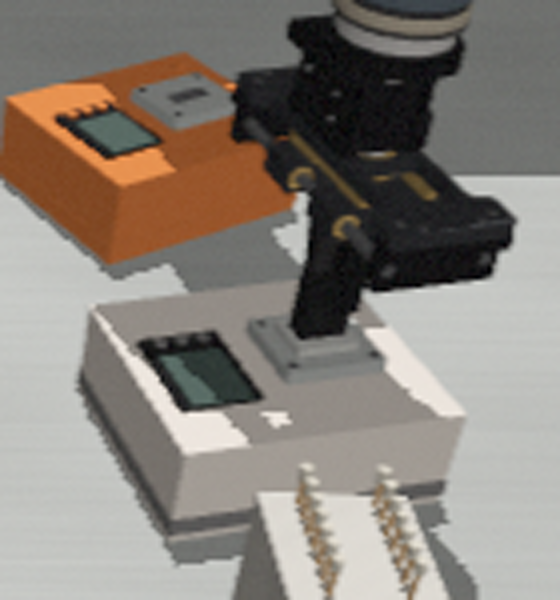

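The flange sits flat on the collar at (320,345), still gripped and pressed at a steady 12 N. Handing in.

```bash
python3 -c "
from rig import bot
print(bot.hand_in())"
```

```text
the job is handed in; nothing more can be done
None
```

I handed the job in at about 15 s with the check blade in the white reader's slot, its flange hard on the collar under a steady 12 N press and still gripped at 30 N; no verdict was returned.

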